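Check the depth of a stopped hole on the locating jig with a dial depth gauge

TASK

Before the dowel handle is glued in, check the depth of its hole in the loose crank arm: lay the arm on the plywood jig, which keeps it from turning under the gauge, with its axle eye over the steel post and the end with the stopped hole (pencilled with a white cross) between the two wooden strips, fully down, and let go of it. Then take the dial depth gauge, put its plunger into the stopped hole with the foot seated flat on the arm, square and about central over the hole, and press it down gently, with about 10 N. Finish while still holding it there, so that the dial can be read, and leave the finished crank arms and the glue bottle alone.

Things in the scene. Friction and masses are not known exactly. Their poses are not given: they have to be found in the camera images.
- crank_centre (a point): Centre of the loose crank arm, half-way up its thickness. Brown wooden lever lying flat, 158 mm long, 24 mm thick: two round ends of 48 mm diameter, 110 mm between their centres, joined by a straight neck 32 mm wide (about 70 mm of it is free between the ends; grasp across it). x axis runs along the arm from the axle eye to the stopped hole, z up. About 0.13 kg.
- crank_bore (a point): Centre of the axle eye of the loose crank arm, half-way up: a hole of 19 mm diameter right through, 55 mm from the arm's centre towards -x. Axes as the arm.
- crank_socket (a point): Centre of the mouth of the stopped hole, on the arm's upper face: 18 mm diameter, 14 mm deep, in the round end 55 mm from the arm's centre towards +x. The white pencil lines of a cross run from the hole's rim to the edge of that end (the axle eye has none). Axes as the arm.
- jig_post (a point): Top of the jig's upright steel post, 16 mm diameter, tapering to 9 mm over its top 7 mm. The post stands 34 mm above the deck of the jig; the deck is plywood, 200 x 110 mm, its top 18 mm above the bench, and is screwed down. x axis runs along the jig from the post to the strips, z up.
- jig_nest (a point): Point on the jig's deck (18 mm above the bench), 110 mm from the post axis along the jig's x axis, where the end with the stopped hole comes to lie, midway between two low dark wooden strips: 59 mm apart, 56 mm long, 13 mm high. Axes as the jig. With the arm in place its upper face is 42 mm above the bench.
- gauge_centre (a point): Centre of the depth gauge's grey body, 52 mm above its foot. The gauge stands upright on its foot, 90 mm tall; body 46 mm wide (along the gauge's y axis; its flat sides are the place to grip), 22 mm deep (x) and 52 mm high, round white dial on its -x face. z axis up, along the plunger. About 0.3 kg.
- gauge_foot (a point): Middle of the flat underside of the gauge's steel foot, where the plunger comes out. The foot is 80 mm long (along y), 26 mm wide, 10 mm high. Axes as the gauge.
- gauge_plunger (a joint): How far the gauge's plunger (4 mm diameter) stands out below the foot, in m: 0 flush, as when the gauge stands on a flat surface, 0.022 fully out, when it hangs free. A light spring of about 1 N pushes it out; the red needle shows it on the dial.
- finished_a: Finished crank arm, like the loose one but with a 50 mm high dowel handle glued in. To be left alone. Origin at the centre of its underside.
- finished_b: A second finished crank arm with dowel handle. To be left alone. Origin at the centre of its underside.
- glue_bottle: White glue bottle with red cone cap, 47 mm diameter, 148 mm high. To be left alone. Origin at the centre of its underside.
There are look-alikes about, which are no part of the job. Several things look just like the part that bears gauge_centre: the one meant starts farthest to the robot's right.

How it is judged (in metres and radians):
On the way:
1. the crank arm lies flat on the jig's deck, its eye over the post and the end with the stopped hole between the strips, and is let go, the gauge not yet on it (horizontal distance between crank_bore and jig_post below 0.004 m and horizontal distance between crank_socket and jig_nest below 0.01 m and z of crank_centre in the frame of jig_nest below 0.0145 m and angle between crank_centre's own z axis and vertical below 0.04 rad and contact force between each of the fingers, gauge and crank_arm below 0.1 N), for 0.2 s.
At the end, for the whole second after the job is handed in: Arm flat in the jig (eye within 4 mm of the post axis, far end within 10 mm of its place), not touched by the robot; gauge gripped, foot flat on the arm (within 0.05 rad), within 7.5 mm of the hole's middle, plunger on its bottom, pressed on with 4.5 to 25 N in all, its own weight included (horizontal distance between crank_bore and jig_post below 0.004 m and horizontal distance between crank_socket and jig_nest below 0.01 m and z of crank_centre in the frame of jig_nest below 0.0145 m and angle between crank_centre's own z axis and vertical below 0.04 rad and contact force between each of the arm, the fingers and crank_arm below 0.1 N and horizontal distance between gauge_foot and crank_socket below 0.0075 m and z of gauge_foot in the frame of crank_socket below 0.0015 m and angle between the z axis of gauge_foot and the z axis of crank_socket, either way round below 0.05 rad and value of joint gauge_plunger between 0.0125 and 0.0158 m and contact force between the fingers and gauge above 2 N and contact force between gauge and crank_arm between 4.5 and 25 N); the arm keeps its last pose, push and grip.
It fails at once if a finished crank arm or the glue bottle is moved by more than 20 mm (distance of any of finished_a, finished_b, glue_bottle from where it was at the start of the episode above 0.02 m).
It fails at once if the gauge is knocked over (angle between gauge_centre's own z axis and vertical above 0.7 rad).
It fails at once if the gauge is pressed on the arm with more than 50 N (contact force between gauge and crank_arm above 50 N).
It also fails if it takes over 61 s, if anything falls off the work surface, if the arm or the gripper's body presses on something with over 40 N, if the wrist force passes 120 N, or if a joint passes its speed limit or range.

ROBOT

A 6-joint arm with a two-finger parallel gripper is mounted at the origin on a cart in front of the work surface, level with it; the furniture and walls round the work are solid. World frame = base frame: x ahead of the robot, y to its left, z up, the work surface at z = 0. Lengths are in mm, angles in rad, forces in N, time in s.
With the tool pointing down it reaches from about 300 to 875 mm from the base axis. Payload 6.4 kg.
Tool frame: the origin (TCP) lies on the centre line of the jaws, within the pads' length; the fingertips stand 25 mm ahead of it and the grasp point (between the pads) lies 6 mm ahead of it; z points along the fingers, y is the direction in which the jaws open and shut (so a half turn about z gives the same grasp; the last joint's range is limited). The gripper opens to 88 mm and grips with 3 to 60 N. Pads are 18 mm wide; open, the fingers measure 123 mm over their backs; the gripper's body (75 mm by 187 mm) begins 45 mm behind the grasp point.
Start: joints at [0.916, 0.181, 1.607, -0, 1.354, -0.206], TCP at [249.475, 518.077, 225.614] pointing down, gripper open.
Joint ranges: [-2.99, 2.99], [-0.89, 2.07], [0.3, 2.58], [-1.14, 4.28], [0, 2.63], [-3.12, 3.12]. Speed limits (rad/s): [2.57, 2.57, 3.01, 3.14, 3.14, 3.14].

INTERFACE

Orientations are given as a unit quaternion [w, x, y, z].
In Python, from bench import telemetry, optics, workorder gives the robot as it stands. The module is installed in compiled form; this text tells all that it offers.
- The arm moves only by the shell command python3 -m crank 'ROWS' [OPENING] [FORCE]. ROWS is a JSON object of lists of equal length, an entry for each row: "slide": the shift along the tool's x, y, z in mm, a list of three; "yaw": the turn about the tool's z in degrees. A call has 1 to 20 rows; each row is the pose to reach, as a shift and turn from the pose commanded when the call began, along the tool's axes at that moment; what a row does not reach only later rows make up. A row lasts 1/10 s, in which the tool goes at most 50 mm and 8.59 degrees, less where a joint would pass 70% of its speed; a pose out of reach is approached as far as the arm can. A call with a gripper value outside its range is refused whole. OPENING is the opening, from 0 (shut) to 1 (fully open), set as the call begins (- or left out, the last holds). The fingers move at their own pace and stop on an object; FORCE is the grip in N (left out, the last holds). Time passes only in rows, so rows that repeat a pose let the fingers close. It gives the time, the measured TCP pose, the force and the opening at its end, in the units of the state.
- telemetry.sense(): the state, without advancing time (a new reading comes with each control period).
- optics.get_image(name): name is "scene" or "top" or "wrist"; returns a dict with "img" (480x640x3 uint8, red, green, blue), "range_z" (480x640 float32, mm along the optical axis (not along the pixel's ray), 0 where there is no reading), "fx", "fy", "cx", "cy" (pixels), "dist_coeffs" ([k1, k2, p1, p2, k3] as OpenCV has them; the pictures are not rectified), "extrinsics" (4x4, takes a point from world to camera coordinates). Camera axes: x right, y up, looking along -z (the intrinsics and any distortion apply to the point x, -y, -z); pixel columns grow to the right and rows downward; lengths in mm; the calibration is good to about 2 mm. A picture is of the moment at which its call begins.
- workorder.hand_in(): hands the job in, once; it reports no verdict.
The state is a dict: "time": time; "qpos": joint angles; "qvel": joint speeds; "effort": joint torques, N m; "tool_pos": TCP position; "eef_rot": TCP orientation; "contact_force": force on the tool from outside, world axes, zero at the start; "moment": the same for the moment, N m; "grip_width": finger opening in mm.
Only numpy, scipy, OpenCV 4.12 (cv2) and the standard library are available. Lean on these libraries where they do the work, as an engineer would, in place of code of your own. Each camera call takes 0.05 s, during which the arm holds its last target.

## Working session

There is one attempt and no reset: what is moved stays moved. The work goes in short steps, Python scripts to look and compute and a shell command to move; the robot and the scene stay as the last step left them, time stands still between calls to the robot, and variables do not carry over. Pictures are saved under pics/ and viewed, and the job is handed in when it is done.

```bash
mkdir -p pics
cat > h.py <<'E'
import numpy as np, cv2
from bench import telemetry, optics, workorder
def grab(name,tag=None):
    d=optics.get_image(name)
    if tag: cv2.imwrite(f'pics/{tag}.png',d['img'][:,:,::-1])
    np.savez(f'last_{name}.npz',**{k:np.array(v) for k,v in d.items()})
    return d
def load(name):
    return dict(np.load(f'last_{name}.npz'))
def ray(d,u,v):
    K=np.array([[d['fx'],0,d['cx']],[0,d['fy'],d['cy']],[0,0,1]],float)
    p=cv2.undistortPoints(np.array([[[u,v]]],float),K,np.array(d['dist_coeffs'],float))[0,0]
    E=np.array(d['extrinsics']);R=E[:3,:3];t=E[:3,3]
    return -R.T@t, R.T@np.array([p[0],-p[1],-1.])
def atz(d,u,v,z):
    o,r=ray(d,u,v); return o+r*(z-o[2])/r[2]
def world(d,u,v):
    o,r=ray(d,u,v); return o+r*d['range_z'][int(round(v)),int(round(u))]
def proj(d,P):
    E=np.array(d['extrinsics']);c=E[:3,:3]@np.array(P,float)+E[:3,3]
    K=np.array([[d['fx'],0,d['cx']],[0,d['fy'],d['cy']],[0,0,1]],float)
    q=cv2.projectPoints(np.array([[c[0],-c[1],-c[2]]]),np.zeros(3),np.zeros(3),K,np.array(d['dist_coeffs'],float))[0]
    return q[0,0]
E
python3 - <<'E'
from h import *
print(telemetry.sense())
for n in('scene','top','wrist'):
    d=grab(n,n+'0'); print(n,d['extrinsics'],d['fx'],d['dist_coeffs'])
E
```

```text
{'time': 0.0, 'qpos': array([ 9.15713472e-01,  1.81541166e-01,  1.60799349e+00, -1.73799004e-05,
        1.35376145e+00, -2.06256399e-01]), 'qvel': array([ 4.76373088e-04,  6.30358806e-04, -6.91326081e-04, -1.19071448e-03,
        8.81322305e-05,  8.15495306e-04]), 'effort': array([ 2.28207109e-04, -4.33887184e+01, -3.41849685e+01,  7.02779205e-02,
        3.86913854e-02, -9.58080864e-05]), 'tool_pos': array([249.12559911, 517.62564425, 224.71708322]), 'eef_rot': array([-3.47868850e-04,  2.22532430e-01,  9.74924916e-01, -7.77495127e-04]), 'contact_force': array([ 0.56075685, -0.71934766,  0.26716657]), 'moment': array([-0.00455662,  0.00172018, -0.01254642]), 'grip_width': 88.20438744645045}
scene [[ 5.92611534e-01 -8.05447150e-01  8.15218778e-03 -3.40831212e+02]
 [ 5.10969578e-01  3.83733527e-01  7.69193519e-01 -3.79255387e+02]
 [-6.22672995e-01 -4.51667432e-01  6.38963905e-01 -9.39788189e+02]
 [ 0.00000000e+00  0.00000000e+00  0.00000000e+00  1.00000000e+00]] 620.6287478166064 [0.01606291 0.         0.         0.         0.        ]
top [[ 7.04587397e-02 -9.97514114e-01 -1.07584894e-03 -6.23448404e+00]
 [ 9.74833499e-01  6.86279447e-02  2.12108120e-01 -6.14669287e+02]
 [-2.11507010e-01 -1.59936444e-02  9.77245613e-01 -1.18114004e+03]
 [ 0.00000000e+00  0.00000000e+00  0.00000000e+00  1.00000000e+00]] 509.2487503061288 [-0.14034514  0.          0.          0.          0.        ]
wrist [[ 4.32423283e-01  9.01670285e-01 -8.95512379e-04 -5.74610030e+02]
 [-8.65056647e-01  4.14583550e-01 -2.82484474e-01  3.93667346e+01]
 [-2.54336592e-01  1.22927533e-01  9.59271453e-01 -3.89009429e+02]
 [ 0.00000000e+00  0.00000000e+00  0.00000000e+00  1.00000000e+00]] 377.63618962959896 [0.00668952 0.         0.         0.         0.        ]
```

View pics/scene0.png

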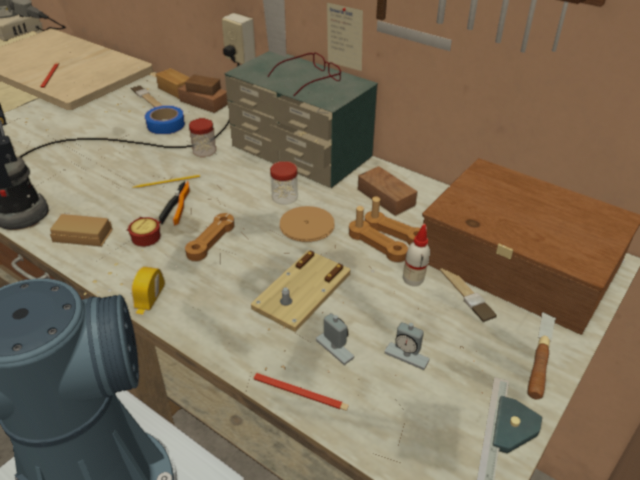

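View pics/top0.png

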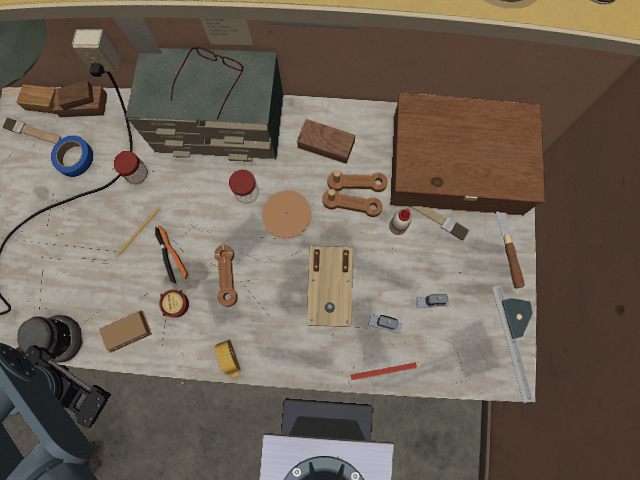

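View pics/wrist0.png

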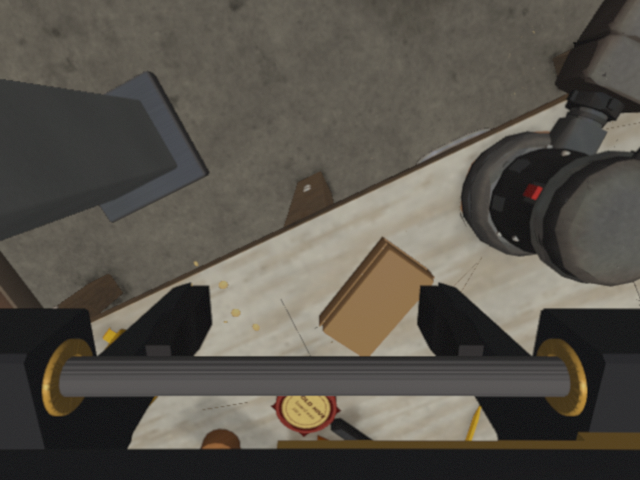

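Candidates for the loose arm: top (226,275), with the finished arms at (357,181) and (352,203), which carry dowels. Candidates for the gauge: (384,322) and (433,300). (433,300) is farther right, so I choose that one. I'll check both in close crops.

Run:
```python
from h import *
d=load('top');s=load('scene')
a=cv2.resize(d['img'][235:315,190:270],(400,400),interpolation=cv2.INTER_CUBIC)
b=cv2.resize(d['img'][275:345,360:460],(400,280),interpolation=cv2.INTER_CUBIC)
b=cv2.copyMakeBorder(b,0,120,0,0,0)
cv2.imwrite('pics/crop1.png',np.hstack([a,b])[:,:,::-1])
a=cv2.resize(s['img'][200:270,175:245],(400,400),interpolation=cv2.INTER_CUBIC)
b=cv2.resize(s['img'][240:380,245:445],(560,400),interpolation=cv2.INTER_CUBIC)[:, :400]
cv2.imwrite('pics/crop2.png',np.hstack([a,b])[:,:,::-1])
for n,u,v,z in[('eyeA',225,252,24),('eyeB',228,297,24),('post',330,307,52),('nest?',331,262,18),('g2',433,300,85),('g1',384,322,85)]:
    print(n,world(d,u,v).round(1),atz(d,u,v,z).round(1))
```

```text
eyeA [593.  297.4  11.7] [590.7 294.7  24. ]
eyeB [479.  278.4   4.9] [477.1 274.5  24. ]
post [467.6  18.8  57.3] [468.2  18.8  52. ]
nest? [584.7  24.2  20.3] [585.1  24.2  18. ]
g2 [ 498.5 -225.2   79.9] [ 497.9 -224.2   85. ]
g1 [ 438.7 -110.5   81.5] [ 438.5 -110.1   85. ]
```

View pics/crop1.png

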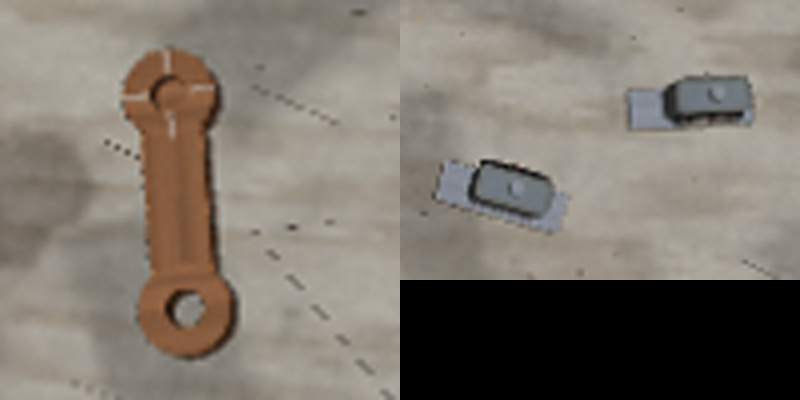

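View pics/crop2.png

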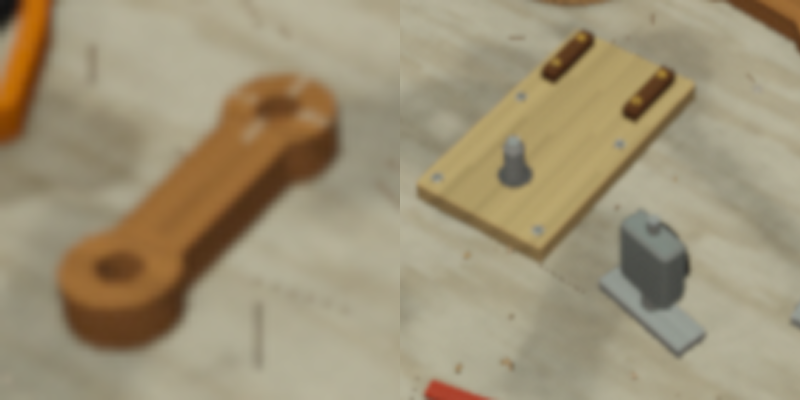

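Loose arm: the cross end is at top (224,254) and the plain eye at (227.4,297). The right-hand gauge is at (433,300) and the jig post at (330,307).

Run:
```python
from h import *
from scipy.spatial.transform import Rotation as R
d=load('top');w=load('wrist')
e=atz(d,227.4,296.8,24);s=atz(d,224,254,24)
print('eye',e,'soc',s,np.linalg.norm(s-e),np.degrees(np.arctan2(*(s-e)[[1,0]])))
# jig deck by depth: points z 15..21 near
H,W=480,640
uu,vv=np.meshgrid(np.arange(280,380),np.arange(235,340))
P=np.array([world(d,u,v) for u,v in zip(uu.ravel(),vv.ravel())])
m=(P[:,2]>11)&(P[:,2]<26)&(d['img'][vv.ravel(),uu.ravel()].astype(int)@[1,0,-1]>40)
q=P[m];print(m.sum(),q[:,2].mean());r=cv2.minAreaRect(q[:,:2].astype(np.float32));print('deck',r)
st=telemetry.sense();Rt=R.from_quat(np.roll(st['eef_rot'],-1)).as_matrix()
E=w['extrinsics'];c=-E[:3,:3].T@E[:3,3];print('cam in tool',Rt.T@(c-st['tool_pos']));print('cam axes in tool (cols)',Rt.T@E[:3,:3].T)
cs=cv2.resize(d['img'][240:335,300:365],(520,760)[:2],interpolation=cv2.INTER_CUBIC)
cs=cv2.resize(d['img'][240:335,300:365],(410,599),interpolation=cv2.INTER_CUBIC)
cv2.imwrite('pics/jig.png',cs[:,:,::-1])
```

```text
eye [477.4436296  276.06860389  24.        ] soc [585.31048684 296.65178741  24.        ] 109.81314281766866 10.80332110891885
3024 19.562821316755052
deck ((538.36376953125, 61.89496994018555), (228.4228057861328, 185.4423370361328), 2.5133216381073)
cam in tool [ 7.30094474e+01  4.53364250e-02 -1.58807216e+02]
cam axes in tool (cols) [[ 1.67163229e-03  9.59203187e-01  2.82712666e-01]
 [ 9.99998526e-01 -1.49234412e-03 -8.49514793e-04]
 [-3.92952713e-04  2.82713669e-01 -9.59204267e-01]]
```

View pics/jig.png

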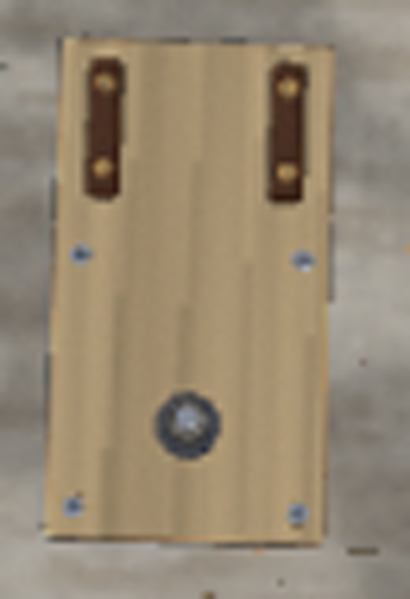

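```bash
cat >> h.py <<'E'
from scipy.spatial.transform import Rotation as R
def plan(target,xang=None):
    """slide in tool axes and yaw(deg) from measured pose to target world point with tool x at xang deg"""
    st=telemetry.sense();Rt=R.from_quat(np.roll(st['eef_rot'],-1)).as_matrix()
    cur=np.degrees(np.arctan2(Rt[1,0],Rt[0,0]))
    s=Rt.T@(np.array(target)-st['tool_pos'])
    y=None if xang is None else -((xang-cur+180)%360-180)
    print('t',round(st['time'],2),'pos',st['tool_pos'].round(1),'xang',round(cur,2),'tilt',np.degrees(np.arccos(-Rt[2,2])).round(2),'slide',s.round(1),'yaw',y,'F',st['contact_force'].round(1),'w',round(st['grip_width'],1))
E
python3 - <<'E'
from h import *
plan([520,284,190],190.8)
d=load('top')
f=410/65
px=lambda u,v:(300+u/f-.4,240+v/f-.4)
pts=[atz(d,*px(*p),31) for p in[(104,81),(102,168),(287,87),(286,172)]]
post=atz(d,*px(188,412),52);foot=atz(d,*px(187,430),18)
print(np.round(pts,1),post,foot)
ax=(pts[0]+pts[2]-pts[1]-pts[3]);c=sum(pts)/4;print('angle strips',np.degrees(np.arctan2(ax[1],ax[0])),'mid',c,'post->mid',np.linalg.norm((c-post)[:2]),np.degrees(np.arctan2(*(c-post)[[1,0]])))
E
```

```text
t 0.15 pos [249.2 517.7 224.9] xang 154.28 tilt 0.08 slide [-345.4  -93.    35. ] yaw -36.517247106623586 F [ 0.3  0.1 -0.6] w 87.9
[[604.4  63.2  31. ]
 [569.3  61.3  31. ]
 [607.1  -9.7  31. ]
 [572.8 -11.5  31. ]] [473.08910508  20.57030522  52.        ] [469.37019727  20.56568516  18.        ]
angle strips 2.9758347273386634 mid [588.42537354  25.82745853  31.        ] post->mid 115.45601969923712 2.609797919064735
```

```bash
python3 -m crank '{"slide":[[-50,-13,5],[-100,-27,10],[-150,-40,15],[-200,-54,20],[-250,-67,25],[-300,-81,30],[-345,-93,35],[-345,-93,35],[-345,-93,35],[-345,-93,35],[-345,-93,35]],"yaw":[-5,-10,-16,-22,-28,-34,-36.5,-36.5,-36.5,-36.5,-36.5]}' 1
python3 - <<'E'
from h import *
grab('wrist','w1');plan([520,284,190],190.8)
E
```

```text
time: 1.25
tool_pos: [518.7, 286.0, 190.7]
eef_rot: [-0.0, -0.095, 0.995, 0.0]
contact_force: [-0.5, -0.3, 0.2]
grip_width: 88.1
t 1.3 pos [518.8 286.  190.8] xang -169.1 tilt 0.02 slide [-0.8 -2.2  0.8] yaw 0.1032733840702349 F [-0.1  0.  -0.9] w 87.9
```

View pics/w1.png

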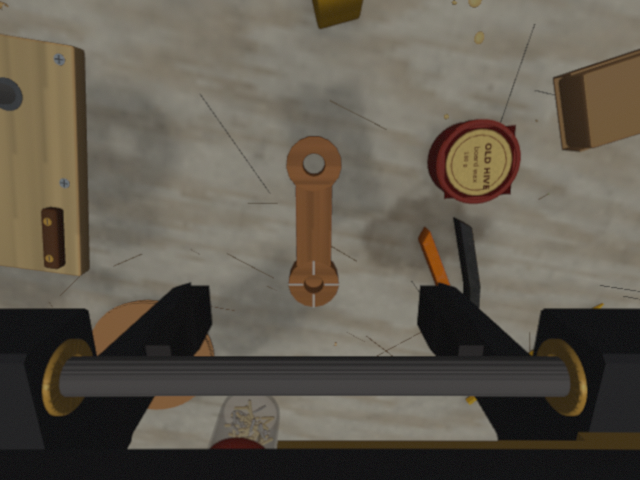

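Wrist view: eye at (314,162), crossed stopped hole at (314,284), with the neck between the jaws.

Run:
```python
from h import *
d=load('wrist');im=d['img'].astype(int)
for n,(u,v),z in[('eye',(314.5,162.5),24),('soc',(314,283.5),24)]:
    p=atz(d,u,v,z);q=world(d,u+6,v+ (13 if n=='eye' else -14));print(n,p.round(1),q.round(1))
# brown mask fit
hsv=cv2.cvtColor(d['img'],cv2.COLOR_RGB2HSV)
m=cv2.inRange(hsv,(3,90,50),(18,255,255));m[:, :270]=0;m[:,360:]=0;m[:120]=0;m[310:]=0
v,u=np.nonzero(m);print(m.sum()/255,u.min(),u.max(),v.min(),v.max())
c=cv2.resize(d['img'][125:315,270:360],(284,600),interpolation=cv2.INTER_CUBIC)
cv2.imwrite('pics/w1c.png',c[:,:,::-1])
e=atz(d,314.5,162.5,24);s=atz(d,314,283.5,24)
print(np.linalg.norm(e-s),np.degrees(np.arctan2(*(s-e)[[1,0]])),(e+s)/2)
```

```text
eye [476.3 278.5  24. ] [486.1 285.6  23.4]
soc [585.5 299.2  24. ] [571.1 302.1  23.1]
6312.0 287 340 136 306
111.15733177079174 10.748300093240939 [530.86574321 288.8337005   24.        ]
```

View pics/w1c.png

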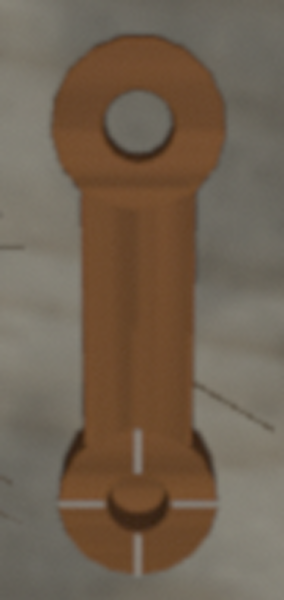

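Run:
```python
from h import *
d=load('wrist')
e=atz(d,313.4,164.4,24);s=atz(d,313.3,284.2,24)
print(e,s,np.linalg.norm(e-s),np.degrees(np.arctan2(*(s-e)[[1,0]])),(e+s)/2)
plan([*((e+s)/2)[:2],29],190.8)
```

```text
[478.00193178 277.85337779  24.        ] [586.28692306 298.69186685  24.        ] 110.27185481538375 10.892901144865087 [532.14442742 288.27262232  24.        ]
t 1.3 pos [518.8 286.  190.8] xang -169.1 tilt 0.02 slide [-13.5  -0.4 161.8] yaw 0.1032733840702349 F [-0.1  0.  -0.9] w 87.9
```

```bash
python3 -m crank '{"slide":[[-5,0,45],[-10,0,90],[-13.5,0,125],[-13.5,0,150],[-13.5,0,160],[-13.5,0,161.5],[-13.5,0,161.5],[-13.5,0,161.5]],"yaw":[0,0,0,0,0,0,0,0]}' 1
python3 -m crank '{"slide":[[0,0,0],[0,0,0],[0,0,0],[0,0,0],[0,0,0],[0,0,0],[0,0,0],[0,0,0],[0,0,0],[0,0,0]],"yaw":[0,0,0,0,0,0,0,0,0,0]}' 0 25
python3 -c "
from h import *
grab('wrist','w2');plan([532,288,29],190.8)"
```

```text
time: 2.1
tool_pos: [534.5, 287.8, 31.1]
eef_rot: [0.002, -0.094, 0.996, 0.0]
contact_force: [0.8, 0.1, 0.7]
grip_width: 88.1
time: 3.1
tool_pos: [533.2, 287.1, 29.1]
eef_rot: [-0.0, -0.094, 0.996, -0.0]
contact_force: [0.3, -0.6, -0.3]
grip_width: 10.3
t 3.15 pos [533.2 287.1  29.1] xang -169.21 tilt 0.0 slide [1.  1.1 0.1] yaw -0.012542648979206206 F [0.1 0.2 0.2] w 6.7
```

View pics/w2.png

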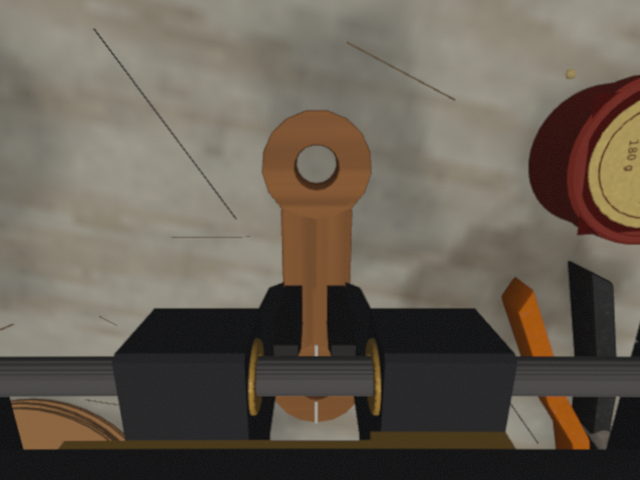

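Run:
```python
from h import *
d=load('wrist')
for u,v in[(316,250),(316,290),(316,320),(285,300),(290,320),(345,300),(350,330),(290,240),(316,125),(240,240),(316,410)]:
    print(u,v,world(d,u,v).round(1))
st=telemetry.sense();print(proj(d,st['tool_pos']),proj(d,st['tool_pos']-[0,0,25]))
print(st)
c=cv2.resize(d['img'][200:440,220:420],(500,600),interpolation=cv2.INTER_CUBIC);cv2.imwrite('pics/w2c.png',c[:,:,::-1])
grab('scene','s2')
s=load('scene');c=cv2.resize(s['img'][120:300,120:300],(600,600),interpolation=cv2.INTER_CUBIC);cv2.imwrite('pics/s2c.png',c[:,:,::-1])
```

```text
316 250 [515.2 284.8  22.8]
316 290 [534.5 288.5  23.8]
316 320 [550.1 291.6  23.6]
285 300 [526.9 274.7  55.2]
290 320 [526.2 277.5  71.1]
345 300 [522.7 297.5  54.9]
350 330 [522.1 297.1  78.4]
290 240 [461.6 273.5 188. ]
316 125 [461.1 274.3  23.6]
240 240 [525.  246.4  -0.7]
316 410 [602.  301.6  23.1]
[313.60249915 291.78991751] [313.63968853 271.59020274]
{'time': 3.15, 'qpos': array([ 2.98221483e-01,  4.86237544e-01,  1.64811880e+00, -2.11671595e-05,
        1.00724276e+00, -1.46084019e+00]), 'qvel': array([-1.96172225e-04, -1.28806180e-03, -1.76920832e-03,  1.81563295e-03,
        9.75891898e-04,  7.58237716e-05]), 'effort': array([-1.35288621e-03, -5.12680078e+01, -2.74595708e+01, -5.76860650e-03,
        7.89573812e-02,  1.84153523e-04]), 'tool_pos': array([533.2023947 , 287.13400284,  29.11385421]), 'eef_rot': array([-1.34308072e-06, -9.39993433e-02,  9.95572259e-01, -9.41453709e-06]), 'contact_force': array([0.06565246, 0.16590542, 0.16981074]), 'moment': array([ 0.01259332,  0.01766517, -0.00136837]), 'grip_width': 6.691414935981078}
```

View pics/w2c.png

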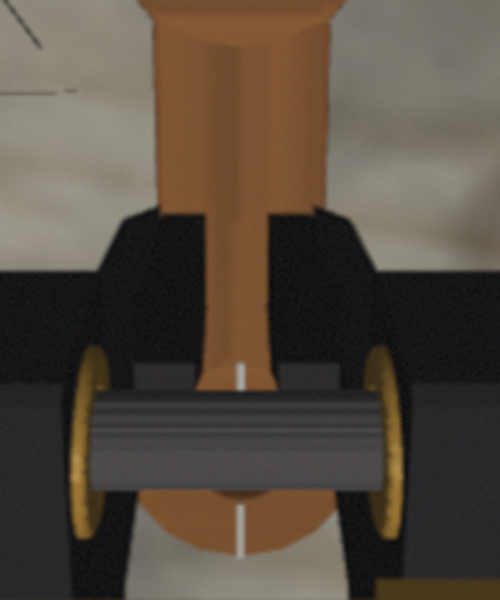

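View pics/s2c.png

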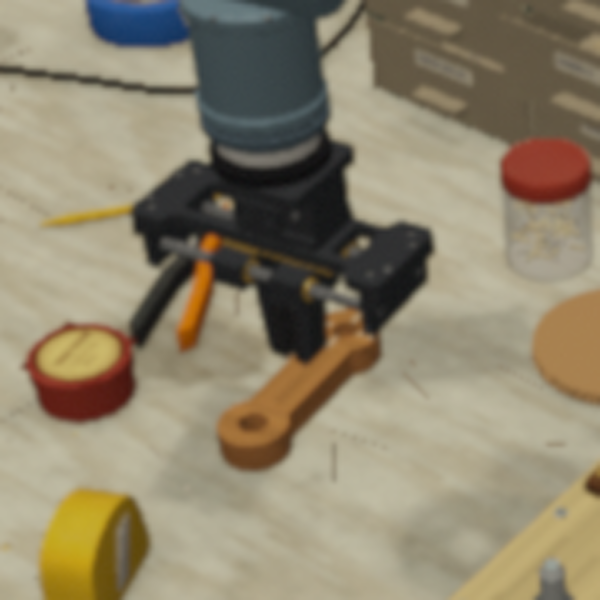

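Run:
```python
from h import *
d=load('wrist')
for u in (275,285,295,340,350):
  print(u,[(v,world(d,u,v)[2].round(0), world(d,u,v)[0].round(0)) for v in range(280,352,6)])
w0=np.load('last_wrist.npz')
E=d['extrinsics'];st=telemetry.sense();print(-E[:3,:3].T@E[:3,3]-st['tool_pos'])
print(telemetry.sense()['grip_width'])
```

```text
275 [(280, np.float64(-1.0), np.float64(544.0)), (286, np.float64(45.0), np.float64(526.0)), (292, np.float64(53.0), np.float64(526.0)), (298, np.float64(57.0), np.float64(526.0)), (304, np.float64(62.0), np.float64(526.0)), (310, np.float64(66.0), np.float64(526.0)), (316, np.float64(69.0), np.float64(527.0)), (322, np.float64(73.0), np.float64(527.0)), (328, np.float64(77.0), np.float64(527.0)), (334, np.float64(81.0), np.float64(527.0)), (340, np.float64(84.0), np.float64(527.0)), (346, np.float64(87.0), np.float64(527.0))]
285 [(280, np.float64(23.0), np.float64(532.0)), (286, np.float64(43.0), np.float64(526.0)), (292, np.float64(48.0), np.float64(527.0)), (298, np.float64(54.0), np.float64(527.0)), (304, np.float64(60.0), np.float64(526.0)), (310, np.float64(64.0), np.float64(527.0)), (316, np.float64(69.0), np.float64(526.0)), (322, np.float64(73.0), np.float64(526.0)), (328, np.float64(77.0), np.float64(526.0)), (334, np.float64(80.0), np.float64(527.0)), (340, np.float64(84.0), np.float64(526.0)), (346, np.float64(87.0), np.float64(526.0))]
295 [(280, np.float64(24.0), np.fl
[... 924 characters left out ...]
np.float64(523.0)), (340, np.float64(84.0), np.float64(523.0)), (346, np.float64(87.0), np.float64(523.0))]
350 [(280, np.float64(22.0), np.float64(527.0)), (286, np.float64(46.0), np.float64(520.0)), (292, np.float64(52.0), np.float64(520.0)), (298, np.float64(58.0), np.float64(520.0)), (304, np.float64(63.0), np.float64(520.0)), (310, np.float64(64.0), np.float64(522.0)), (316, np.float64(69.0), np.float64(522.0)), (322, np.float64(73.0), np.float64(522.0)), (328, np.float64(77.0), np.float64(522.0)), (334, np.float64(81.0), np.float64(522.0)), (340, np.float64(85.0), np.float64(522.0)), (346, np.float64(87.0), np.float64(523.0))]
[-71.68165081 -13.59570797 158.9217029 ]
2.1821879412440754
```

Run:
```python
from h import *
s=load('scene')
st=telemetry.sense();p=st['tool_pos']
for dz in(-25,0,11,50,100):print(dz,proj(s,p+[0,0,dz]))
for u,v in[(208,224),(206,218),(214,222),(206,210),(211,226),(211,229)]:print(u,v,world(s,u,v).round(1))
d=load('wrist')
for z in (0,4,24,30,40,50): print(z,proj(d,[526,282,z]))
```

```text
-25 [211.57654834 238.29614613]
0 [210.35319159 229.62770798]
11 [209.80566363 225.74970233]
50 [207.81717307 211.6743169 ]
100 [205.15447493 192.84766835]
208 224 [525.9 283.7  51.2]
206 218 [529.8 292.   61.6]
214 222 [529.8 267.8  61.8]
206 210 [505.8 260.1 112.2]
211 226 [526.2 275.1  49.6]
211 229 [522.6 272.3  44.8]
0 [306.63971003 254.43023731]
4 [306.49658622 256.96202882]
24 [305.68708439 271.28040358]
30 [305.40854318 276.2066882 ]
40 [304.89979741 285.2036876 ]
50 [304.32618008 295.34685485]
```

Both cameras agree that the fingertips are at z≈42, well above where the tool data puts them (z=4). The jaws closed over the arm without touching it. I'll reopen and check the tip height with the jaws open.

```bash
python3 -m crank '{"slide":[[0,0,0],[0,0,0],[0,0,0],[0,0,0],[0,0,0],[0,0,0],[0,0,0],[0,0,0],[0,0,0],[0,0,0]],"yaw":[0,0,0,0,0,0,0,0,0,0]}' 1
python3 - <<'E'
from h import *
d=grab('wrist','w3');plan([532,288,29],190.8)
for u in (180,190,200,205,425,435,445):
  print(u,[(v,*world(d,u,v).round(0)) for v in range(276,350,8)])
E
```

```text
time: 4.2
tool_pos: [533.2, 287.1, 29.1]
eef_rot: [0.0, -0.094, 0.996, 0.0]
contact_force: [0.6, -0.2, 0.3]
grip_width: 80.0
t 4.25 pos [533.2 287.1  29.1] xang -169.21 tilt 0.0 slide [1.  1.1 0.1] yaw -0.014716459511419089 F [ 0.2 -0.3  1.2] w 84.9
180 [(276, np.float64(550.0), np.float64(218.0), np.float64(1.0)), (284, np.float64(556.0), np.float64(218.0), np.float64(-1.0)), (292, np.float64(533.0), np.float64(234.0), np.float64(52.0)), (300, np.float64(533.0), np.float64(236.0), np.float64(59.0)), (308, np.float64(532.0), np.float64(238.0), np.float64(65.0)), (316, np.float64(533.0), np.float64(239.0), np.float64(68.0)), (324, np.float64(532.0), np.float64(242.0), np.float64(75.0)), (332, np.float64(532.0), np.float64(243.0), np.float64(80.0)), (340, np.float64(532.0), np.float64(245.0), np.float64(84.0)), (348, np.float64(533.0), np.float64(246.0), np.float64(88.0))]
190 [(276, np.float64(551.0), np.float64(222.0), np.float64(-2.0)), (284, np.float64(555.0), np.float64(223.0), np.float64(-1.0)), (292, np.float64(532.0), np.float64(238.0), np.float64(53.0)), (300, np.float64(532.0
[... 2892 characters left out ...]
)), (348, np.float64(525.0), np.float64(328.0), np.float64(75.0))]
445 [(276, np.float64(524.0), np.float64(357.0), np.float64(-1.0)), (284, np.float64(528.0), np.float64(358.0), np.float64(0.0)), (292, np.float64(513.0), np.float64(336.0), np.float64(52.0)), (300, np.float64(514.0), np.float64(334.0), np.float64(59.0)), (308, np.float64(515.0), np.float64(333.0), np.float64(63.0)), (316, np.float64(516.0), np.float64(331.0), np.float64(69.0)), (324, np.float64(516.0), np.float64(329.0), np.float64(74.0)), (332, np.float64(516.0), np.float64(327.0), np.float64(80.0)), (340, np.float64(517.0), np.float64(326.0), np.float64(83.0)), (348, np.float64(518.0), np.float64(325.0), np.float64(86.0))]
```

View pics/w3.png

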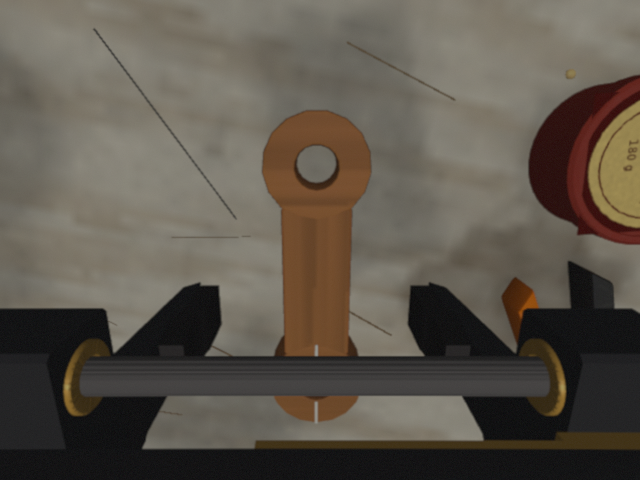

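Jaws open, the tips are also at z≈42, so in practice the tips sit about 13 mm behind the reported TCP. I'll go down in guarded steps and watch the force.

```bash
python3 -m crank '{"slide":[[0,1,5],[0,1,10],[0,1,15],[0,1,20],[0,1,20]],"yaw":[0,0,0,0,0]}' 1
python3 -c "
from h import *
plan([532,288,29],190.8)"
```

```text
time: 4.75
tool_pos: [532.3, 287.8, 7.9]
eef_rot: [-0.001, -0.094, 0.996, -0.0]
contact_force: [-0.2, 0.0, 0.2]
grip_width: 88.1
t 4.75 pos [532.3 287.8   7.9] xang -169.22 tilt 0.11 slide [  0.3   0.2 -21.1] yaw -0.016799952920109718 F [-0.2  0.   0.2] w 88.1
```

```bash
python3 -m crank '{"slide":[[0,0,4],[0,0,8],[0,0,12],[0,0,14],[0,0,14]],"yaw":[0,0,0,0,0]}' 1
python3 - <<'E'
from h import *
d=grab('wrist','w4');plan([532,288,29],190.8)
for u in (200,210,420,430):
  print(u,[(v,*world(d,u,v).round(0)) for v in range(278,300,3)])
E
```

```text
time: 5.25
tool_pos: [532.7, 288.0, -5.3]
eef_rot: [-0.0, -0.094, 0.996, -0.0]
contact_force: [-0.3, 0.1, 0.5]
grip_width: 88.0
t 5.3 pos [532.9 288.1  -5. ] xang -169.21 tilt 0.02 slide [  0.9   0.1 -34. ] yaw -0.013053042525825731 F [0.2 0.8 0.5] w 88.4
200 [(278, np.float64(533.0), np.float64(237.0), np.float64(-0.0)), (281, np.float64(535.0), np.float64(237.0), np.float64(-1.0)), (284, np.float64(536.0), np.float64(238.0), np.float64(0.0)), (287, np.float64(533.0), np.float64(240.0), np.float64(10.0)), (290, np.float64(532.0), np.float64(241.0), np.float64(13.0)), (293, np.float64(533.0), np.float64(242.0), np.float64(14.0)), (296, np.float64(532.0), np.float64(243.0), np.float64(18.0)), (299, np.float64(532.0), np.float64(243.0), np.float64(21.0))]
210 [(278, np.float64(532.0), np.float64(242.0), np.float64(0.0)), (281, np.float64(534.0), np.float64(242.0), np.float64(-1.0)), (284, np.float64(535.0), np.float64(242.0), np.float64(0.0)), (287, np.float64(537.0), np.float64(242.0), np.float64(0.0)), (290, np.float64(538.0), np.float64(242.0), np.float64(-0.0)), (293, np.float64(54
[... 479 characters left out ...]
8.0)), (293, np.float64(518.0), np.float64(330.0), np.float64(10.0)), (296, np.float64(520.0), np.float64(331.0), np.float64(9.0)), (299, np.float64(521.0), np.float64(331.0), np.float64(9.0))]
430 [(278, np.float64(514.0), np.float64(336.0), np.float64(0.0)), (281, np.float64(516.0), np.float64(337.0), np.float64(-1.0)), (284, np.float64(517.0), np.float64(337.0), np.float64(-1.0)), (287, np.float64(515.0), np.float64(334.0), np.float64(9.0)), (290, np.float64(515.0), np.float64(333.0), np.float64(13.0)), (293, np.float64(515.0), np.float64(332.0), np.float64(15.0)), (296, np.float64(515.0), np.float64(331.0), np.float64(18.0)), (299, np.float64(516.0), np.float64(331.0), np.float64(20.0))]
```

View pics/w4.png

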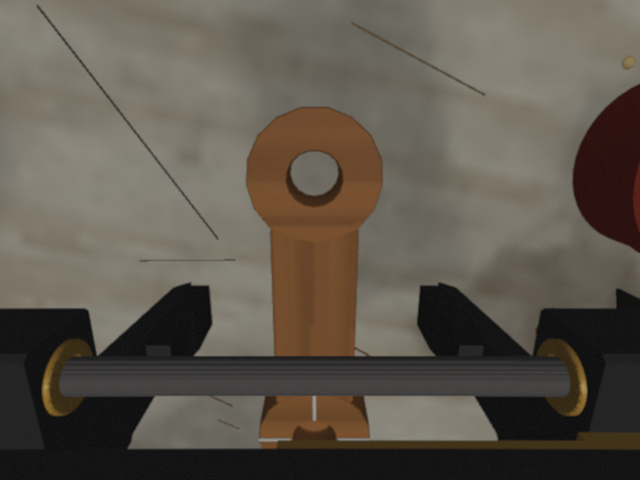

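```bash
python3 -m crank '{"slide":[[0,0,2],[0,0,3],[0,0,3],[0,0,3],[0,0,3],[0,0,3],[0,0,3],[0,0,3],[0,0,3],[0,0,3],[0,0,3]],"yaw":[0,0,0,0,0,0,0,0,0,0,0]}' 0 30
python3 - <<'E'
from h import *
d=grab('wrist','w5');plan([532,288,29],190.8)
E
```

```text
time: 6.4
tool_pos: [533.1, 288.1, -7.8]
eef_rot: [0.0, -0.094, 0.996, -0.0]
contact_force: [-0.3, 0.1, 0.3]
grip_width: 31.6
t 6.45 pos [533.1 288.1  -7.8] xang -169.21 tilt 0.0 slide [  1.1   0.1 -36.8] yaw -0.012403941379716343 F [-1.1 -0.6  0.4] w 31.6
```

View pics/w5.png

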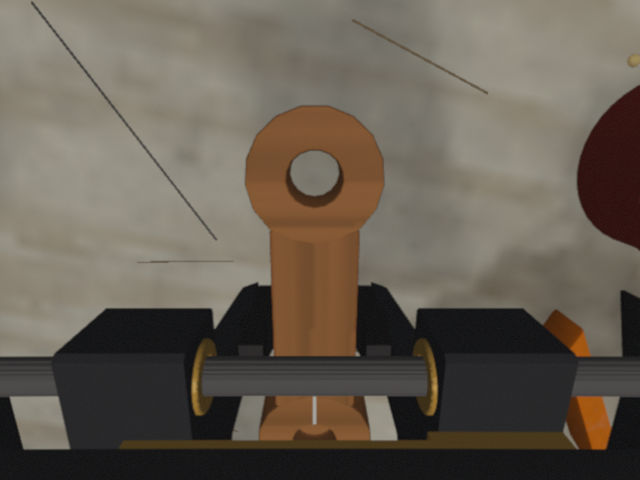

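```bash
python3 - <<'E'
from h import *
d=load('wrist')
e=atz(d,315,178.5,24);st=telemetry.sense();Rt=R.from_quat(np.roll(st['eef_rot'],-1)).as_matrix()
print('eye tool',e,Rt.T@(e-st['tool_pos']))
plan([569,25.5,77],182.8)
E
python3 -m crank '{"slide":[[0,0,-4],[0,0,-15],[0,0,-35],[0,0,-60],[0,0,-80],[0,0,-85],[0,0,-85]],"yaw":[0,0,0,0,0,0,0]}' 0 30
python3 - <<'E'
from h import *
plan([569,25.5,77],182.8)
E
```

```text
eye tool [477.98019617 278.07403207  24.        ] [ 55.98369492   0.45251987 -31.84159564]
t 6.45 pos [533.1 288.1  -7.8] xang -169.21 tilt 0.0 slide [  13.8 -264.7  -84.8] yaw 7.987596058620284 F [-1.1 -0.6  0.4] w 31.6
time: 7.15
tool_pos: [533.8, 288.4, 78.4]
eef_rot: [0.001, -0.094, 0.996, 0.0]
contact_force: [0.7, -1.2, -0.9]
grip_width: 31.7
t 7.15 pos [533.8 288.4  78.4] xang -169.21 tilt 0.14 slide [  14.6 -264.8    1.3] yaw 7.988746498308046 F [ 0.7 -1.2 -0.9] w 31.7
```

```bash
python3 -m crank '{"slide":[[1,-15,0],[3,-45,0],[5,-80,0],[7,-120,0],[9,-160,0],[11,-200,0],[13,-235,0],[14,-255,0],[14.5,-264.5,0],[14.5,-264.5,0],[14.5,-264.5,0]],"yaw":[1,2,3,4,5,6,7,8,8,8,8]}' 0 30
python3 - <<'E'
from h import *
d=grab('wrist','w6');plan([569,25.5,77],182.8)
E
```

```text
time: 8.25
tool_pos: [567.5, 26.1, 76.4]
eef_rot: [-0.001, -0.024, 1.0, 0.0]
contact_force: [-0.1, -0.3, -0.9]
grip_width: 31.5
t 8.3 pos [567.7  26.5  76.6] xang -177.17 tilt 0.06 slide [-1.2 -1.  -0.4] yaw 0.030821676208347526 F [-0.4  0.6 -0.5] w 31.5
```

View pics/w6.png

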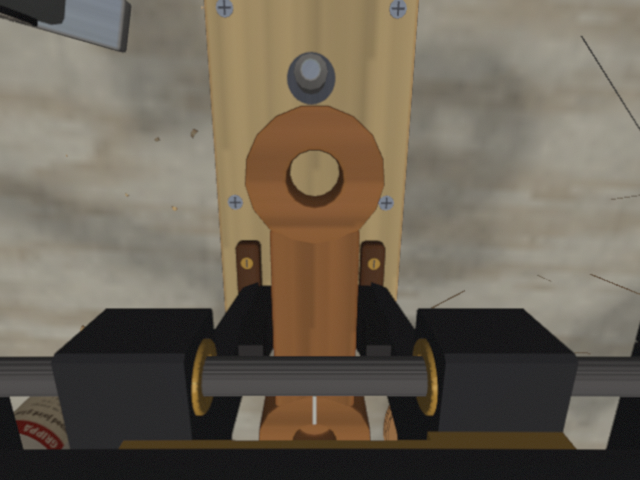

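Run:
```python
from h import *
d=load('wrist')
c=cv2.resize(d['img'][40:220,220:400],(600,600),interpolation=cv2.INTER_CUBIC);cv2.imwrite('pics/w6c.png',c[:,:,::-1])
a=[atz(d,u,v,18) for u,v in[(225,8.5),(398,8.5),(235.5,202.5),(386.5,202.5)]]
f=(a[0]+a[1])/2;n=(a[2]+a[3])/2
print(np.round(a,1));print('ang',np.degrees(np.arctan2(*(n-f)[[1,0]])))
s=[atz(d,u,v,31) for u,v in[(247.5,263.5),(374,263.5)]];print('strips screws',np.round(s,1),(s[0]+s[1])/2)
print('post top',atz(d,311,69,52),world(d,311,69))
st=telemetry.sense();Rt=R.from_quat(np.roll(st['eef_rot'],-1)).as_matrix()
print('eye',Rt@np.array([56,.45,-32])+st['tool_pos'])
```

```text
[[439.9 -25.4  18. ]
 [435.5  62.4  18. ]
 [539.8 -21.   18. ]
 [535.4  67.1  18. ]]
ang 2.59424544154599
strips screws [[572.5 -11.8  31. ]
 [568.8  61.   31. ]] [570.65467156  24.5773445   31.        ]
post top [470.43684231  20.05580676  52.        ] [470.33919156  20.0461847   51.26853052]
eye [511.80076849  24.13278956 108.68859505]
```

View pics/w6c.png

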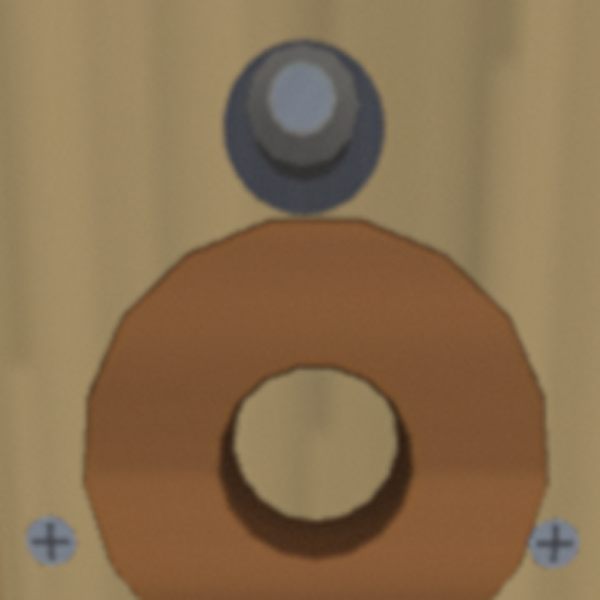

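```bash
python3 -m crank '{"slide":[[12,-1,0],[26,-1,5],[38,-2,12],[41.5,-2,20],[41.5,-2,25],[41.5,-2,25],[41.5,-2,25]],"yaw":[0.2,0.2,0.2,0.2,0.2,0.2,0.2]}' 0 30
python3 - <<'E'
from h import *
d=grab('wrist','w7');plan([569,25.5,77],182.6)
c=cv2.resize(d['img'][90:270,220:400],(600,600),interpolation=cv2.INTER_CUBIC);cv2.imwrite('pics/w7c.png',c[:,:,::-1])
d=grab('scene');c=cv2.resize(d['img'][180:320,220:380],(686,600),interpolation=cv2.INTER_CUBIC);cv2.imwrite('pics/s7c.png',c[:,:,::-1])
E
```

```text
time: 9.0
tool_pos: [527.6, 21.8, 52.2]
eef_rot: [0.0, -0.023, 1.0, -0.0]
contact_force: [0.2, 0.5, -0.6]
grip_width: 31.5
t 9.05 pos [527.7  21.7  52.4] xang -177.4 tilt 0.04 slide [-41.5   2.  -24.6] yaw 0.0027337230008015467 F [-0.6 -0.1 -0.8] w 31.2
```

View pics/w7c.png

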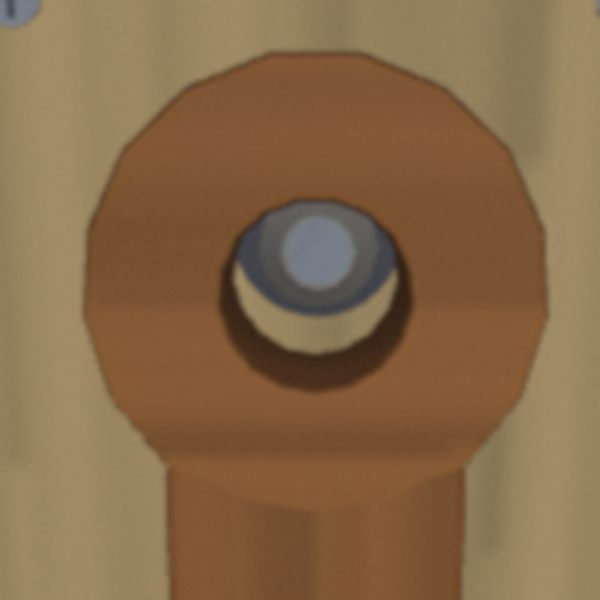

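View pics/s7c.png

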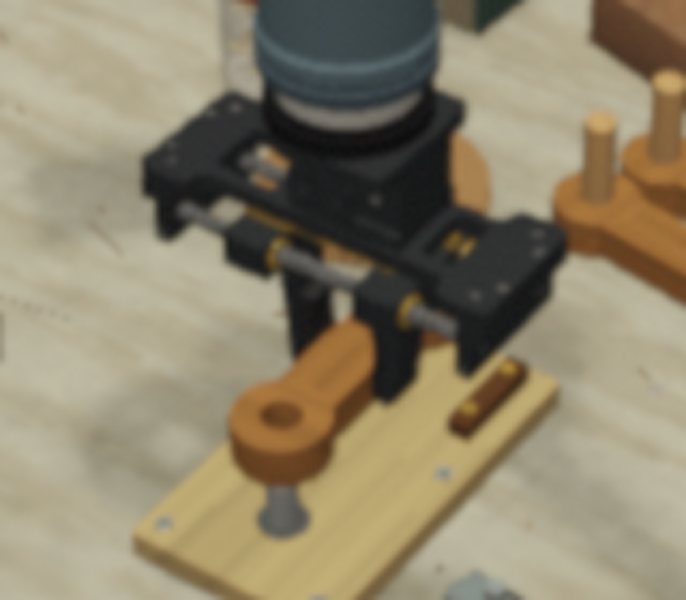

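Run:
```python
from h import *
d=load('wrist');d=dict(np.load('last_wrist.npz'))
z=telemetry.sense()['tool_pos'][2]+31.8
print(z,atz(d,314.3,178.2,z),atz(d,315.05,165.25,52))
c=cv2.resize(d['img'][90:270,220:400],(600,600),interpolation=cv2.INTER_CUBIC)
```

```text
84.23653051694959 [471.44269749  19.42137249  84.23653052] [470.34836383  19.7125547   52.        ]
```

```bash
python3 -m crank '{"slide":[[0.8,0.2,2],[0.8,0.2,6],[0.8,0.2,10],[0.8,0.2,14],[0.8,0.2,18],[0.8,0.2,20],[0.8,0.2,20]],"yaw":[0,0,0,0,0,0,0]}' 0 30
python3 - <<'E'
from h import *
plan([569,25.5,77],182.6)
E
```

```text
time: 9.8
tool_pos: [525.8, 21.8, 31.7]
eef_rot: [-0.0, -0.023, 1.0, 0.0]
contact_force: [0.2, 0.4, -1.1]
grip_width: 31.7
t 9.8 pos [525.8  21.8  31.7] xang -177.42 tilt 0.05 slide [-43.3   1.8 -45.4] yaw -0.015623760843368473 F [ 0.2  0.4 -1.1] w 31.7
```

```bash
python3 -m crank '{"slide":[[0,0,4],[0,0,8],[0,0,12],[0,0,16],[0,0,18],[0,0,20],[0,0,20],[0,0,20]],"yaw":[0,0,0,0,0,0,0,0]}' 0 30
python3 - <<'E'
from h import *
d=grab('wrist','w8');plan([569,25.5,10],182.6)
c=cv2.resize(d['img'][90:270,220:400],(600,600),interpolation=cv2.INTER_CUBIC);cv2.imwrite('pics/w8c.png',c[:,:,::-1])
E
```

```text
time: 10.6
tool_pos: [526.2, 21.7, 12.1]
eef_rot: [0.0, -0.023, 1.0, -0.0]
contact_force: [0.1, 0.0, -1.2]
grip_width: 31.8
t 10.65 pos [526.2  21.7  12.2] xang -177.41 tilt 0.01 slide [-42.9   1.8   2.2] yaw -0.010492876521880135 F [ 0.2 -0.6 -1.1] w 31.9
```

View pics/w8c.png

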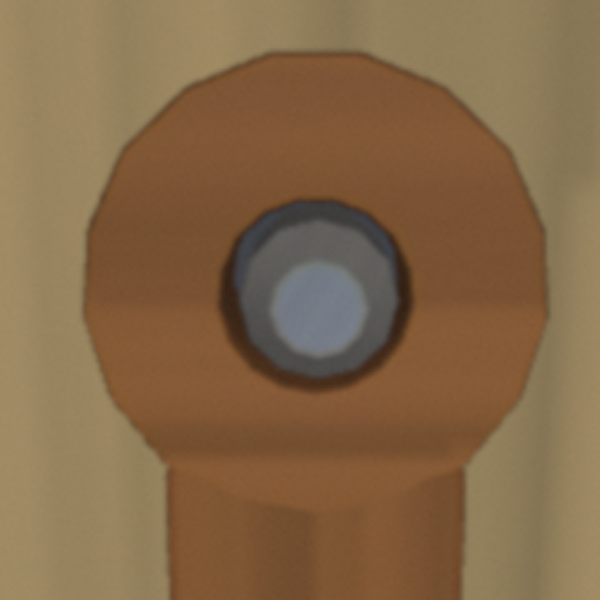

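The eye is over the post, which shows evenly inside it, and there's no contact force. I'll lower the last 2 mm and release.

```bash
python3 -m crank '{"slide":[[0,0,1],[0,0,2],[0,0,2],[0,0,2]],"yaw":[0,0,0,0]}' 0 30
python3 -m crank '{"slide":[[0,0,0],[0,0,0],[0,0,0],[0,0,0],[0,0,0],[0,0,0],[0,0,0],[0,0,0]],"yaw":[0,0,0,0,0,0,0,0]}' 1 30
```

```text
time: 11.05
tool_pos: [526.2, 21.7, 10.1]
eef_rot: [0.0, -0.023, 1.0, -0.0]
contact_force: [-0.3, 1.0, -0.2]
grip_width: 32.1
time: 11.85
tool_pos: [526.1, 21.7, 10.1]
eef_rot: [-0.0, -0.023, 1.0, -0.0]
contact_force: [0.9, -0.1, 0.1]
grip_width: 87.9
```

Released. I'll rise and look.

```bash
python3 -m crank '{"slide":[[0,0,-10],[0,0,-40],[0,0,-80],[0,0,-120],[0,0,-160],[0,0,-180],[0,0,-180],[0,0,-180]],"yaw":[0,0,0,0,0,0,0,0]}' 1 30
python3 - <<'E'
from h import *
d=grab('wrist','w9');plan([569,25.5,10],182.6)
for p in [(300,200),(320,230),(315,255)]: print(p,world(d,*p).round(1))
d=grab('top','t9')
E
```

```text
time: 12.65
tool_pos: [526.0, 21.7, 190.2]
eef_rot: [0.0, -0.023, 1.0, -0.0]
contact_force: [-0.4, -0.2, -0.5]
grip_width: 88.2
t 12.7 pos [525.3  21.9 189.1] xang -177.41 tilt 0.09 slide [-44.1   1.6 179. ] yaw -0.014743505119668043 F [0.8 0.3 0.6] w 88.1
(300, 200) [512.6   9.7  40.5]
(320, 230) [537.   27.5  42.3]
(315, 255) [559.6  24.4  42. ]
```

View pics/w9.png

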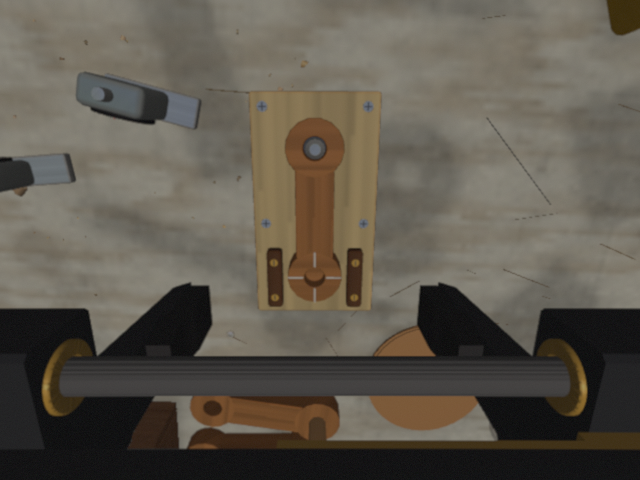

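Run:
```python
from h import *
d=load('wrist');st=telemetry.sense();Rt=R.from_quat(np.roll(st['eef_rot'],-1)).as_matrix()
for p in [(315,360),(315,375),(315,392),(320,446),(320,460)]: print(p,d['range_z'][p[1],p[0]],(Rt.T@(world(d,*p)-st['tool_pos'])).round(1))
print('soc',atz(d,314.5,276,42),'post',atz(d,314.5,148.5,52))
t=load('top');c=cv2.resize(t['img'][275:345,370:470],(800,560),interpolation=cv2.INTER_CUBIC);cv2.imwrite('pics/t9c.png',c[:,:,::-1])
plan([515,-224,190],182.6)
```

```text
(315, 360) 77.59178 [ 26.1   0.2 -93.3]
(315, 375) 74.795876 [ 25.    0.2 -96.5]
(315, 392) 76.729515 [ 20.4   0.2 -95.9]
(320, 446) 67.0666 [  17.9    1.1 -106.7]
(320, 460) 57.90606 [  23.3    0.9 -114.7]
soc [578.97229583  24.87987158  42.        ] post [469.83453043  19.73346224  52.        ]
t 12.75 pos [525.   21.9 188.5] xang -177.42 tilt 0.16 slide [  21.1 -245.2   -1.6] yaw -0.015426792937887512 F [0.9 0.4 0. ] w 88.4
```

View pics/t9c.png

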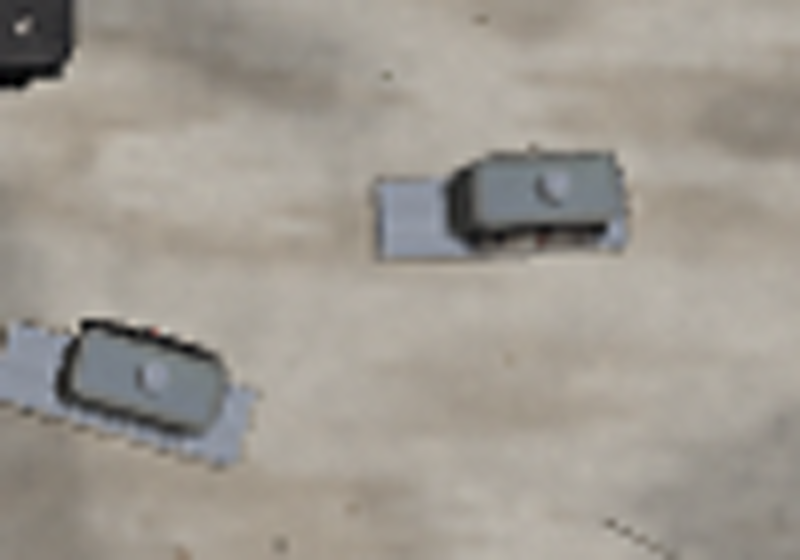

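Target gauge (upper right): its cap is at crop (555,187) and its body is roughly square to y, so my choice stands. I'll hover over it.

```bash
python3 -m crank '{"slide":[[2,-20,0],[6,-65,0],[10,-110,0],[14,-155,0],[17,-200,0],[20,-230,0],[21,-245,0],[21,-245,0],[21,-245,0],[21,-245,0]],"yaw":[0,0,0,0,0,0,0,0,0,0]}' 1 30
python3 - <<'E'
from h import *
d=grab('wrist','w10');plan([515,-224,190],182.6)
E
```

```text
time: 13.75
tool_pos: [516.2, -222.2, 189.7]
eef_rot: [-0.0, -0.023, 1.0, 0.0]
contact_force: [0.9, 0.4, 0.5]
grip_width: 87.8
t 13.8 pos [ 516.3 -222.2  189.9] xang -177.3 tilt 0.04 slide [ 1.4 -1.7 -0.1] yaw 0.0950706003425239 F [0.1 0.2 0. ] w 88.0
```

View pics/w10.png

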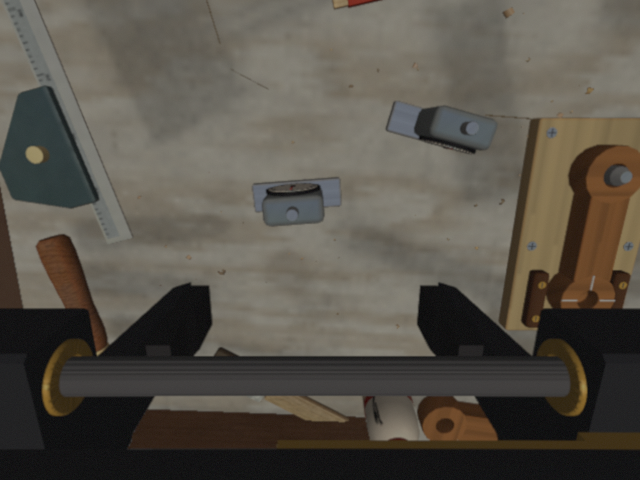

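Run:
```python
from h import *
d=load('wrist')
c=cv2.resize(d['img'][165:240,240:355],(800,522),interpolation=cv2.INTER_CUBIC);cv2.imwrite('pics/w10c.png',c[:,:,::-1])
uu,vv=np.meshgrid(np.arange(240,355),np.arange(165,240))
P=np.array([world(d,u,v) for u,v in zip(uu.ravel(),vv.ravel())])
for lo,hi in((74,82),(84,92),(7,13)):
    m=(P[:,2]>lo)&(P[:,2]<hi);q=P[m];print(lo,m.sum(),q.mean(0),cv2.minAreaRect(q[:,:2].astype(np.float32)))
```

```text
74 1495 [ 503.03655953 -237.71018288   77.18570221] ((502.7519836425781, -238.1555633544922), (23.896154403686523, 45.4832649230957), 7.5478901863098145)
84 133 [ 503.55848596 -237.95503238   89.36856518] ((503.9436950683594, -237.86614990234375), (8.488314628601074, 8.220046043395996), 25.311540603637695)
7 1013 [ 500.33249478 -232.63440984    9.66132623] ((504.03521728515625, -237.90402221679688), (26.230857849121094, 79.86945343017578), 6.8375725746154785)
```

View pics/w10c.png

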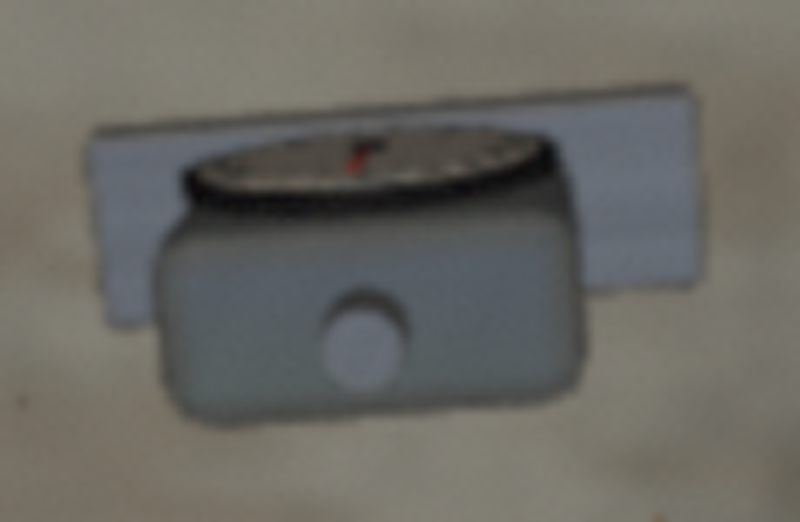

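```bash
python3 -c "
from h import *
plan([503.6,-238,23],186.9)"
```

```text
t 13.8 pos [ 516.3 -222.2  189.9] xang -177.3 tilt 0.04 slide [ 13.4 -15.3 166.9] yaw -4.204929399657544 F [0.1 0.2 0. ] w 88.0
```

```bash
python3 -m crank '{"slide":[[6,-7,10],[13.4,-15.3,40],[13.4,-15.3,70],[13.4,-15.3,85],[13.4,-15.3,85]],"yaw":[-2,-4.2,-4.2,-4.2,-4.2]}' 1 30
python3 - <<'E'
from h import *
d=grab('wrist','w11');plan([503.6,-238,23],186.9)
uu,vv=np.meshgrid(np.arange(210,420,2),np.arange(100,345,2))
P=np.array([world(d,u,v) for u,v in zip(uu.ravel(),vv.ravel())])
for lo,hi in((74,82),(84,92)):
    m=(P[:,2]>lo)&(P[:,2]<hi);q=P[m];print(lo,m.sum(),q.mean(0),cv2.minAreaRect(q[:,:2].astype(np.float32)))
E
```

```text
time: 14.3
tool_pos: [502.3, -237.9, 103.0]
eef_rot: [-0.002, -0.06, 0.998, 0.002]
contact_force: [0.3, 0.5, -0.0]
grip_width: 88.0
t 14.35 pos [ 503.4 -238.8  104.7] xang -173.16 tilt 0.1 slide [-0.4  0.7 81.7] yaw -0.05878405181988455 F [-0.3 -0.   0.3] w 88.3
74 693 [ 502.22394367 -238.35797793   77.18322145] ((502.1024169921875, -238.5807342529297), (23.328279495239258, 44.602386474609375), 7.716957092285156)
84 71 [ 503.01158762 -238.38364456   89.19475153] ((503.44769287109375, -238.28636169433594), (7.691639423370361, 8.278860092163086), 37.29514694213867)
```

View pics/w11.png

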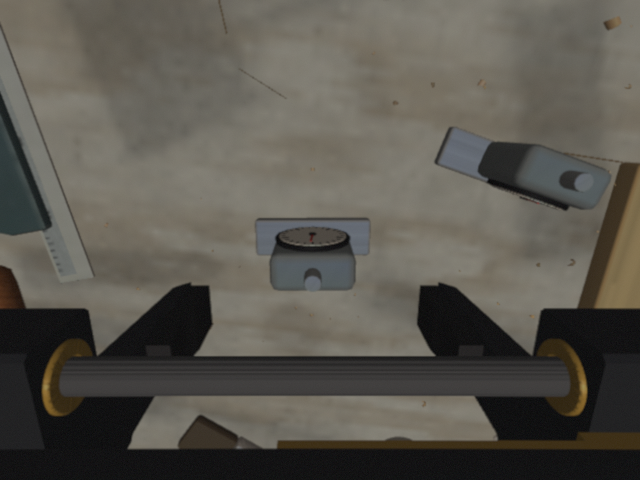

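```bash
python3 -m crank '{"slide":[[0.8,0,15],[0.8,0,35],[0.8,0,55],[0.8,0,70],[0.8,0,78],[0.8,0,82],[0.8,0,82],[0.8,0,82]],"yaw":[0,0,0,0,0,0,0,0]}' 1 30
python3 - <<'E'
from h import *
d=grab('wrist','w12');plan([502.8,-238.3,23],186.9)
E
```

```text
time: 15.15
tool_pos: [503.3, -240.4, 23.8]
eef_rot: [0.0, -0.059, 0.998, -0.0]
contact_force: [0.4, 0.7, -0.7]
grip_width: 88.4
t 15.2 pos [ 503.3 -240.4   23.9] xang -173.21 tilt 0.09 slide [0.3 2.1 0.9] yaw -0.11123059383976397 F [-0.  -0.3 -1.2] w 88.2
```

View pics/w12.png

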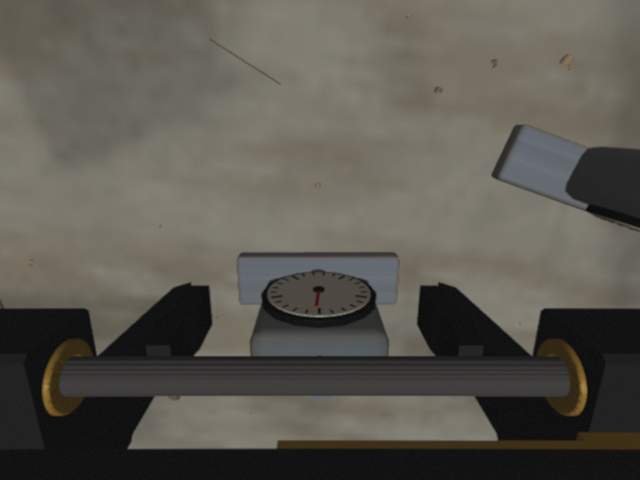

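Gauge between the jaws, foot at (238–398, 252–305). I'll close with a small y correction.

```bash
python3 -m crank '{"slide":[[0,1.5,0],[0,1.5,0],[0,1.5,0],[0,1.5,0],[0,1.5,0],[0,1.5,0],[0,1.5,0],[0,1.5,0],[0,1.5,0]],"yaw":[0,0,0,0,0,0,0,0,0]}' 0 40
python3 - <<'E'
from h import *
d=grab('wrist','w13');plan([502.8,-238.3,23],186.9)
c=cv2.resize(d['img'][230:350,220:420],(800,480),interpolation=cv2.INTER_CUBIC);cv2.imwrite('pics/w13c.png',c[:,:,::-1])
E
```

```text
time: 16.1
tool_pos: [502.6, -238.5, 23.1]
eef_rot: [0.0, -0.059, 0.998, -0.0]
contact_force: [0.4, -0.2, 0.2]
grip_width: 45.6
t 16.15 pos [ 502.6 -238.5   23.1] xang -173.22 tilt 0.01 slide [-0.3  0.2  0.1] yaw -0.11621713091278707 F [-0.  -0.4 -0.5] w 45.7
```

View pics/w13c.png

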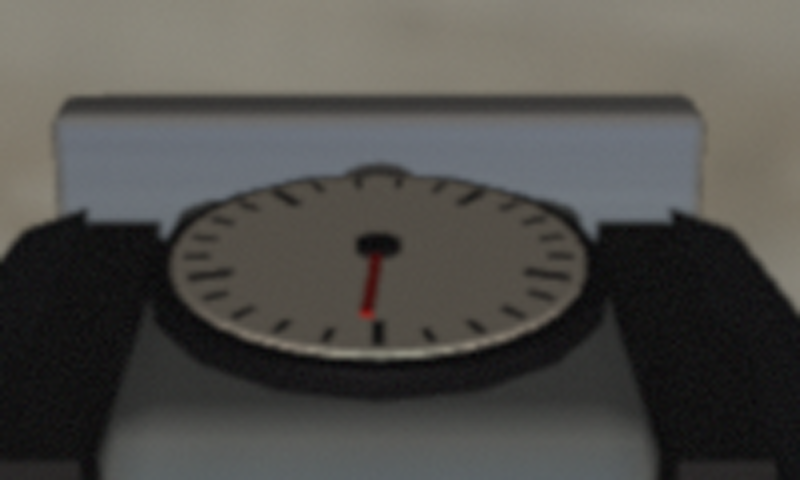

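Run:
```python
from h import *
d=load('wrist');st=telemetry.sense();Rt=R.from_quat(np.roll(st['eef_rot'],-1)).as_matrix()
for u,v,z in[(220+62/4,230+115/4,10),(220+700/4,230+115/4,10),(314.6,230+98/4,0),(315.2,258.6,10)]:
    print((Rt.T@(atz(d,u,v,z)-st['tool_pos'])).round(1))
```

```text
[ 11.3 -37.7  13.1]
[11.4 39.3 13.1]
[10.1  0.5 23.1]
[11.4  0.8 13.1]
```

```bash
python3 -m crank '{"slide":[[0,0,-3],[0,0,-12],[0,0,-30],[0,0,-55],[0,0,-77],[0,0,-85],[0,0,-85]],"yaw":[0,0,0,0,0,0,0]}' 0 40
python3 -c "
from h import *
d=load('top')
print('bottle',world(d,403,214).round(0),'fin',world(d,336,198).round(0),world(d,375,207).round(0))
plan([578.1,24.2,108],186.8)"
```

```text
time: 16.85
tool_pos: [503.2, -238.9, 109.5]
eef_rot: [0.001, -0.059, 0.998, -0.001]
contact_force: [-0.3, -0.5, -2.8]
grip_width: 45.7
bottle [ 692. -139.  126.] fin [753.  23.  24.] [742. -81.   5.]
t 16.85 pos [ 503.2 -238.9  109.5] xang -173.21 tilt 0.15 slide [-105.5  252.4    1.2] yaw -0.00809982556597788 F [-0.3 -0.5 -2.8] w 45.7
```

```bash
python3 -m crank '{"slide":[[-5,12,0],[-17,40,0],[-33,78,0],[-50,119,0],[-67,160,0],[-83,198,0],[-96,230,0],[-103,246,0],[-105.5,252.4,0],[-105.5,252.4,0],[-105.5,252.4,0],[-105.5,252.4,0]],"yaw":[0,0,0,0,0,0,0,0,0,0,0,0]}' 0 40
python3 - <<'E'
from h import *
d=grab('wrist','w14');plan([578.1,24.2,108],186.8)
s=grab('scene','s14');c=cv2.resize(s['img'][170:310,220:390],(728,600),interpolation=cv2.INTER_CUBIC);cv2.imwrite('pics/s14c.png',c[:,:,::-1])
E
```

```text
time: 18.05
tool_pos: [577.1, 23.6, 107.8]
eef_rot: [-0.0, -0.058, 0.998, -0.0]
contact_force: [0.9, -0.5, -3.1]
grip_width: 46.0
t 18.1 pos [577.2  23.5 107.9] xang -173.3 tilt 0.02 slide [-0.9  0.6 -0.1] yaw -0.10490855484226813 F [ 0.5  0.4 -3.5] w 45.6
```

View pics/w14.png

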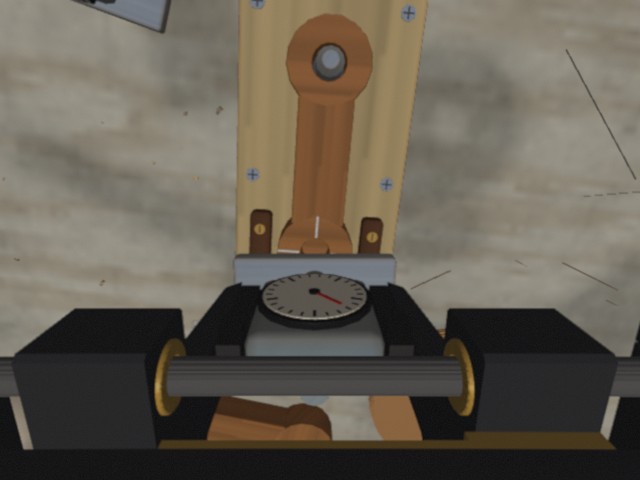

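View pics/s14c.png

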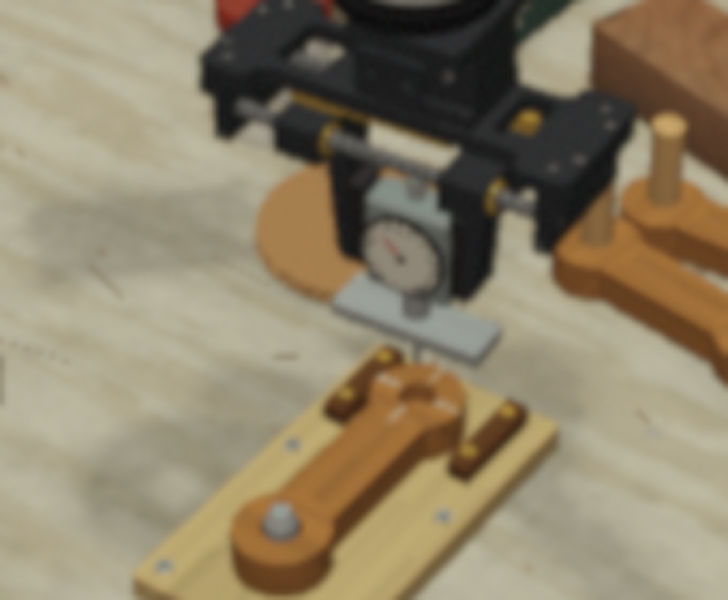

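Run:
```python
from h import *
d=load('wrist')
c=cv2.resize(d['img'][20:110,270:390],(800,600),interpolation=cv2.INTER_CUBIC);cv2.imwrite('pics/w14c.png',c[:,:,::-1])
p=atz(d,330.5,59,52);print('post',p)
for a in(2.6,):print('soc',p[:2]+110*np.array([np.cos(np.radians(a)),np.sin(np.radians(a))]))
st=telemetry.sense();Rt=R.from_quat(np.roll(st['eef_rot'],-1)).as_matrix()
print('cross line',atz(d,317.5,227,42), 'hole rim near edge',atz(d,316,242,42))
zf=st['tool_pos'][2]-23.1+10
e=atz(d,314.6,258.6,zf);print('foot',e+Rt@np.array([-13,0,0]))
```

```text
post [470.57001315  19.75992736  52.        ]
soc [580.45677582  24.74985605]
cross line [563.62073714  24.37382123  42.        ] hole rim near edge [573.31946895  24.6134928   42.        ]
foot [578.46707582  24.23144262  94.95822979]
```

View pics/w14c.png

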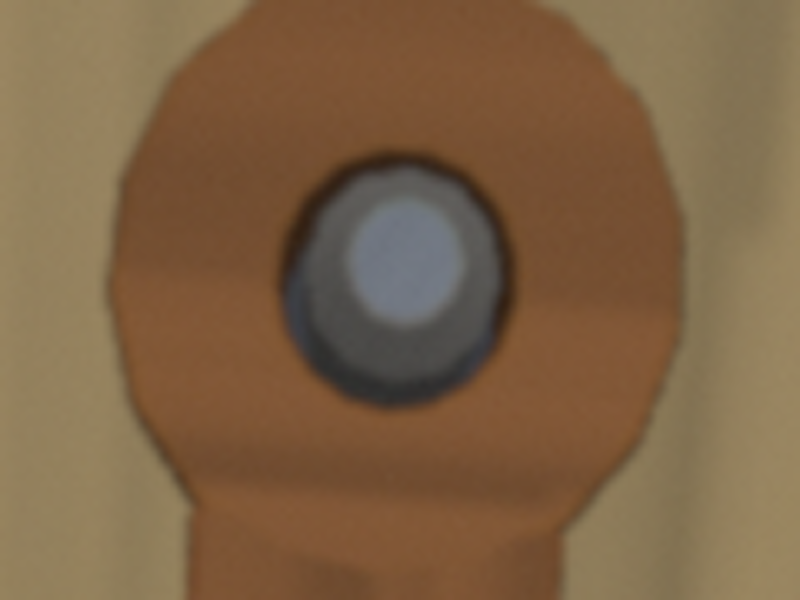

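```bash
python3 -m crank '{"slide":[[-0.7,0.5,2],[-1.5,0.5,7],[-1.5,0.5,14],[-1.5,0.5,21],[-1.5,0.5,28],[-1.5,0.5,34],[-1.5,0.5,37],[-1.5,0.5,37],[-1.5,0.5,37]],"yaw":[0,0,0,0,0,0,0,0,0]}' 0 40
python3 - <<'E'
from h import *
d=grab('wrist','w15');plan([578.1,24.2,65.1],186.8)
s=grab('scene','s15');c=cv2.resize(s['img'][190:300,250:370],(654,600),interpolation=cv2.INTER_CUBIC);cv2.imwrite('pics/s15c.png',c[:,:,::-1])
E
```

```text
time: 19.05
tool_pos: [579.0, 25.3, 71.3]
eef_rot: [-0.0, -0.059, 0.998, 0.0]
contact_force: [-0.5, -0.3, -2.7]
grip_width: 45.6
t 19.1 pos [579.1  25.3  71.4] xang -173.21 tilt 0.02 slide [ 1.1 -1.   6.3] yaw -0.012890837086388274 F [-0.5 -0.1 -1.9] w 45.7
```

View pics/w15.png

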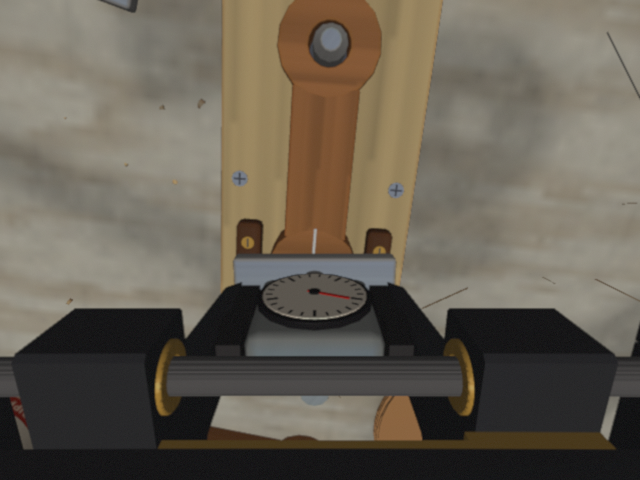

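View pics/s15c.png

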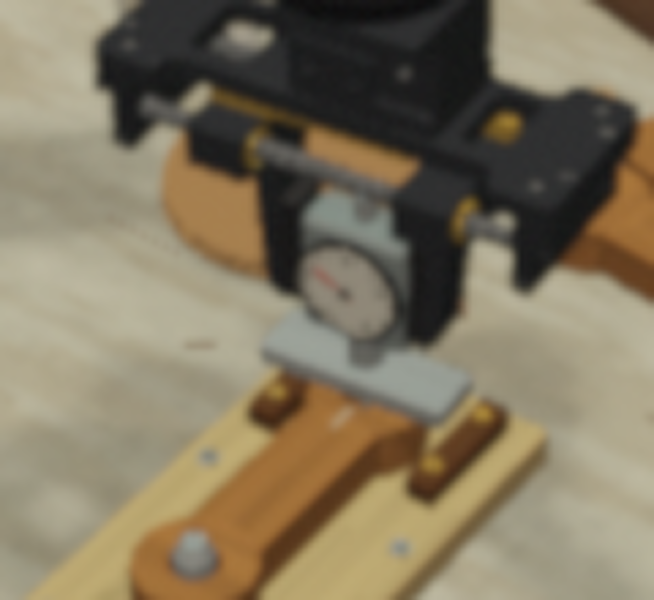

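The plunger is in the hole and the needle has begun to move. I'll go down in small steps, reading the force.

```bash
python3 -m crank '{"slide":[[0,0,1.5],[0,0,3],[0,0,4.5],[0,0,5.3],[0,0,5.3],[0,0,5.3]],"yaw":[0,0,0,0,0,0]}' 0 40
for i in 1 2 3 4 5 6;do python3 -c "
from bench import telemetry;s=telemetry.sense();print(s['contact_force'],s['tool_pos'])";break;done
python3 -m crank '{"slide":[[0,0,0.5],[0,0,0.5],[0,0,0.5]],"yaw":[0,0,0]}' 0 40
```

```text
time: 19.75
tool_pos: [579.0, 25.3, 65.9]
eef_rot: [0.0, -0.059, 0.998, -0.0]
contact_force: [1.1, -0.3, -1.6]
grip_width: 46.0
[ 1.10100243 -0.29322425 -1.62855262] [579.03920648  25.25494234  65.89046616]
time: 20.05
tool_pos: [579.0, 25.3, 65.4]
eef_rot: [0.0, -0.059, 0.998, -0.0]
contact_force: [-0.2, -0.5, -2.6]
grip_width: 45.8
```

```bash
python3 -m crank '{"slide":[[0,0,0.4],[0,0,0.4],[0,0,0.4]],"yaw":[0,0,0]}' 0 40
python3 -m crank '{"slide":[[0,0,0.4],[0,0,0.4],[0,0,0.4]],"yaw":[0,0,0]}' 0 40
```

```text
time: 20.35
tool_pos: [579.0, 25.3, 65.2]
eef_rot: [0.0, -0.059, 0.998, -0.0]
contact_force: [-0.2, -0.1, 0.7]
grip_width: 45.6
time: 20.65
tool_pos: [579.1, 25.3, 65.1]
eef_rot: [0.0, -0.059, 0.998, -0.0]
contact_force: [-2.2, 1.0, 5.7]
grip_width: 45.3
```

```bash
python3 -m crank '{"slide":[[0,0,0],[0,0,0],[0,0,0]],"yaw":[0,0,0]}' 0 40
python3 - <<'E'
from h import *
d=grab('wrist','w16');plan([578.1,24.2,65.1],186.8)
s=grab('scene','s16');plan([578.1,24.2,65.1],186.8);c=cv2.resize(s['img'][190:300,250:370],(654,600),interpolation=cv2.INTER_CUBIC);cv2.imwrite('pics/s16c.png',c[:,:,::-1])
p=atz(d,330,42,52);print(p)
E
```

```text
time: 20.95
tool_pos: [579.1, 25.3, 65.1]
eef_rot: [0.0, -0.059, 0.998, -0.0]
contact_force: [-1.4, -0.3, 5.7]
grip_width: 46.0
t 21.0 pos [579.1  25.3  65.1] xang -173.21 tilt 0.02 slide [ 1.1 -0.9  0. ] yaw -0.012375109854701805 F [-2.7 -0.9  5.3] w 45.3
t 21.05 pos [579.1  25.3  65.1] xang -173.21 tilt 0.02 slide [ 1.1 -1.   0. ] yaw -0.008942415994965813 F [-3.4  0.2  5.3] w 46.1
[473.07293232  19.33081383  52.        ]
```

View pics/w16.png

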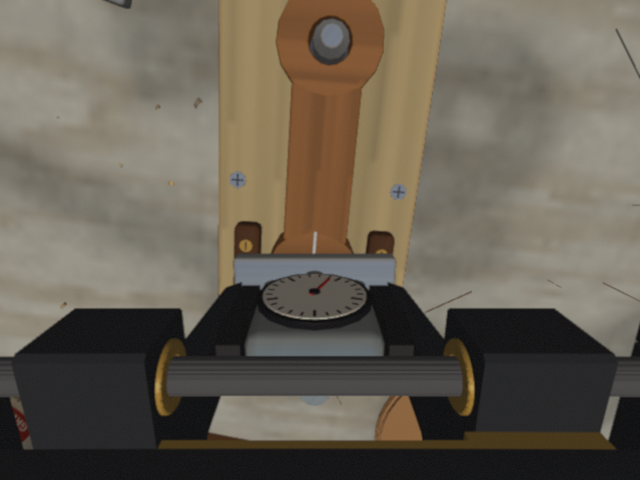

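View pics/s16c.png

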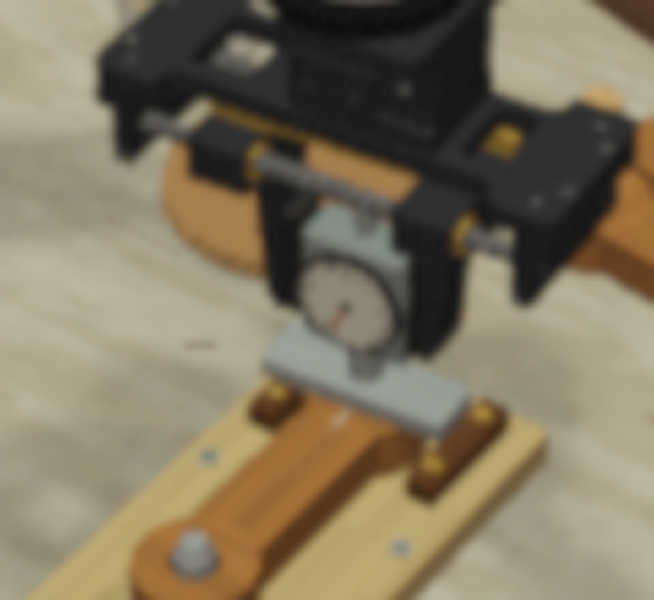

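```bash
python3 -m crank '{"slide":[[0,0,0.1],[0,0,0.1],[0,0,0.1],[0,0,0.1],[0,0,0.1]],"yaw":[0,0,0,0,0]}' 0 40
python3 - <<'E'
from h import *
F=[]
for i in range(6):
    d=grab('wrist');F.append(telemetry.sense()['contact_force'])
print(np.mean(F,0),np.std(F,0))
cv2.imwrite('pics/w17c.png',cv2.resize(d['img'][230:330,220:410],(760,400),interpolation=cv2.INTER_CUBIC)[:,:,::-1])
t=grab('top');cv2.imwrite('pics/t17c.png',cv2.resize(t['img'][160:340,270:450],(600,600),interpolation=cv2.INTER_CUBIC)[:,:,::-1])
s=telemetry.sense();print(s['tool_pos'],s['grip_width'],s['moment'])
E
```

```text
time: 21.55
tool_pos: [579.1, 25.3, 65.1]
eef_rot: [0.0, -0.059, 0.998, -0.0]
contact_force: [-2.3, -0.6, 5.9]
grip_width: 46.0
[-2.34556595  0.27644284  6.22277794] [0.2635585  0.52134969 0.48564435]
[579.08404837  25.28630918  65.13998753] 45.467007298134966 [ 0.08508513  0.41009521 -0.00727249]
```

View pics/w17c.png

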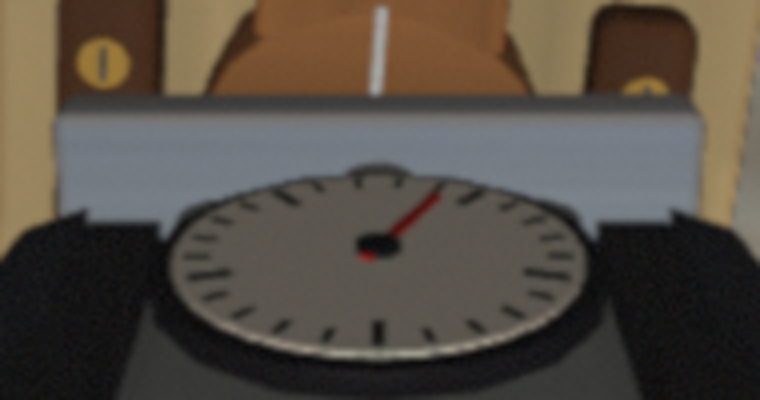

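View pics/t17c.png

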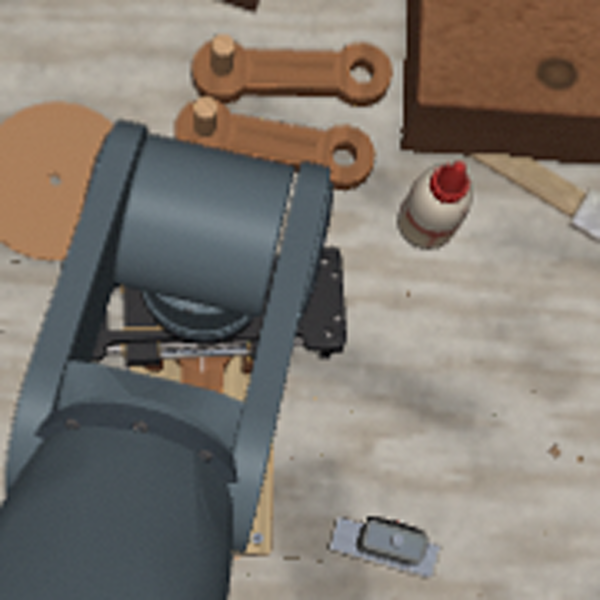

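```bash
python3 -c "
from bench import workorder,telemetry
print(telemetry.sense()['contact_force']);print(workorder.hand_in())"
```

```text
[-1.8833263   0.53646904  5.834025  ]
the job is handed in; nothing more can be done
None
```

I laid the loose crank arm on the jig with its eye over the post and the crossed end between the strips, and let go of it. I then put the right-hand gauge into the stopped hole and handed in at about 22 s, still gripping and pressing. The hand-in gives no verdict.

**Last checks**
- **Arm on the jig:** its upper face measured about 42 mm above the bench, as it should. The wrist picture after release showed the post centred in the eye.
- **Gauge on the arm:** the foot sits within about 1.5 mm of the hole's middle and looks square, with the tool tilted 0.02° and the gauge not shifted in the grip. First contact came at the height I had worked out.
- **Plunger:** the needle reads about 14.5 mm, against the nominal 14 mm. I judged that by eye from the needle's angle.
- **Press:** about 9 N in all, from about 6 N measured plus the gauge's weight of about 3 N.
- **Finished arms and glue bottle:** I never touched them, and they look unmoved in the last top view.

**What disagreed**
- **Fingertip position:** the fingertips sit about 13 mm behind the reported tool point, not 25 mm ahead of it. My first grasp closed above the arm without touching it. I corrected the heights from the camera depth.
- **Sideways force:** a steady force of about 2.3 N along -x, with a moment of about 0.4 N m, remained while pressing. I left it as it was.

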